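# Lock a macaron tray into its display cradle

### The job

Pick up the black macaron tray by its gold handle, keep it level, and set it down without dropping it into the matching pocket of the teal cradle, its tongue in the narrow part, so that it lies fully home, flat and square. Then swing the hook with the red knob across the tongue until it is fully home in the steel catch, and let go. Leave the three cakes on gold discs where they are.

Things in the scene. Friction and masses are not known exactly. Their poses are not given: they have to be found in the camera images.
- tray: Loose black tray, 0.2 to 0.4 kg: plate 12 mm thick, main rectangle 144 (x) by 108 (y) mm, plus a 40 mm wide tongue from the middle of its -x edge, from x = -72 to -120 mm. Six macarons (42 mm across, tops 34 mm above the underside) are firmly fixed on it in rows at y = +-31 mm. Origin: underside, centre of the main rectangle; z up. Starts flat on the counter.
- tray_handle (a point): Centre of the tray's gold bridge handle, over the tray's origin and 68 mm above its underside; the tray's axes. The bar is 66 mm long (x), 14 mm wide (y) and 14 mm thick, on two legs at x = +-29 mm. Grip it across y with the fingertips above the macarons.
- cradle: Teal cradle, its pocket floor cream, fixed to the counter, base 225 by 150 mm (x from -139 to +86 mm). Origin: on the counter, under the centre of the main pocket; z up; the pocket's narrow part points to -x. A seated tray has its axes along the cradle's, the same x and y, and its origin 8 mm above the cradle's origin.
- pocket (a point): Centre of the main pocket's floor, 8 mm above the cradle's origin; the cradle's axes. The pocket has the tray's outline, 2 mm wider on every side: main part 148 by 112 mm, narrow part 44 mm wide reaching to x = -122 mm. Wall tops are 10 mm above this floor, their inner edges rounded (4 mm) to guide the tray in.
- hook (a joint): Angle (rad) of the flat steel hook, turning level about an upright pivot on the cradle. 0 = closed on its stop: bar along the cradle's +y from the pivot, over the tongue, in the catch. Grows opening, counterclockwise from above; at 1.57 the bar points to -x; limit 1.7. Friction (0.06 N m) holds it where left; no spring. Bar 12 mm wide, 112 mm long from the pivot, 23 to 28 mm above the counter.
- hook_knob (a point): Top centre of the upright red knob on the hook, 50 mm from the pivot: a cylinder 12 mm across from 28 to 64 mm above the counter (this point is at 64 mm). With the hook closed it stands over the tongue, at x = -105, y = 0 mm of the cradle.
- hook_pivot (a point): Point on the hook's pivot axis (fixed on the cradle at x = -105, y = -50 mm), 23 mm above the counter; the cradle's axes.
- catch (a point): The steel catch on the cradle at x = -104, y = +56 mm, a C shape 14 mm wide (y) open to -x that takes the hook's tip; its top is 33 mm above the counter, this point in its mouth 25 mm.
- choc_cake: bystander: small round dark chocolate cake on an 80 mm gold card disc, about 45 to 60 mm tall over all; loose. Origin: centre of its underside.
- coral_cake: bystander: small round coral orange cake on an 80 mm gold card disc, about 45 to 60 mm tall over all; loose. Origin: centre of its underside.
- pink_cake: bystander: small round pink cake on an 80 mm gold card disc, about 45 to 60 mm tall over all; loose. Origin: centre of its underside.
Mind the look-alikes: they are no part of the job. Leave any orange or purple look-alike of the tray alone.

How it is judged:
By the outcome, as a careful person would: the job done as asked, in the order asked, and still so for the second after the job is handed in, with the robot touching nothing.
It also fails if it takes over 64 s, if anything falls off the work surface, if the arm or the gripper's body presses on something with over 40 N, if the wrist force passes 120 N, or if a joint passes its speed limit or range.

### The arm

A 6-joint arm with a two-finger parallel gripper is mounted at the origin on the work surface. World frame = base frame: x ahead of the robot, y to its left, z up, the work surface at z = 0. Lengths are in m, angles in rad, forces in N, time in s.
With the tool pointing down it reaches from about 0.3 to 0.775 m from the base axis. Payload 14.6 kg.
Tool frame: the origin (TCP) lies midway between the tips of the shut fingers; the grasp point (between the pads) lies 19 mm behind it (tcp_to_grasp is the distance from the TCP to the grasp point, in m); z points along the fingers, y is the line along which they close (so a half turn about z gives the same grasp; the last joint's range is limited). The gripper opens to 94 mm and grips with 3 to 60 N. Pads are 16 mm wide; open, the fingers measure 119 mm over their backs; the gripper's body (75 mm by 177 mm) begins 78 mm behind the grasp point.
Start: joints at [-1.39, 0.3, 1.521, -0, 1.321, -0.067], TCP at [0.135, -0.533, 0.205] pointing down, gripper open.
Joint ranges: [-3.03, 3.03], [-0.79, 2.21], [0.23, 2.52], [-1.04, 4.18], [0, 3.07], [-2.55, 2.55]. Speed limits (rad/s): [2.22, 2.22, 2.57, 3.14, 3.14, 3.14].

### API

Orientations are given as [roll, pitch, yaw] about the fixed x, y, z axes, in that order (R = Rz(yaw) Ry(pitch) Rx(roll)).
In Python, from station import * gives the robot as it stands.
- The arm moves only by the tool send_rows, never from a script. Its argument "motion" is a list of rows, each a list of 3 entries, a list of its own where there are three numbers: the shift along the tool's x, y, z in units of 0.03 m (1.0 is 0.03 m), then the turn, a rotation vector about the tool's x, y, z in units of 0.12 rad (1.0 is 0.12 rad), then the opening, from -1 (shut) to 1 (fully open). In form: [[[x, y, z], [rx, ry, rz], grip], ...]. A call has 1 to 12 rows; each row shifts and turns the commanded pose from where the row before left it, along the tool's axes as they then stand; what a row does not reach is not made up. A row lasts 1/10 s, in which the tool goes at most 50 mm and 8.59 degrees, less where a joint would pass 70% of its speed; a pose out of reach is approached as far as the arm can. A call with a number of a shift or a turn outside -1 to 1 is refused whole. A call with a gripper value outside its range is refused whole. The fingers move at their own pace and stop on an object; "squeeze" is the grip in N (left out, the last holds). Time passes only in rows, so rows that do not move let the fingers close. It gives the time, the measured TCP pose, the force, the opening and the grip force at its end, in the units of the state.
- get_obs(): the state, without advancing time (a new reading comes with each control period).
- camera(name): name is "scene" or "top"; returns a dict with "pixels" (480x640x3 uint8, red, green, blue), "depth" (480x640 float32, m along the optical axis (not along the pixel's ray), 0 where there is no reading), "fx", "fy", "cx", "cy" (pixels), "rvec" (rotation vector, rad) and "tvec" (3), from world to camera coordinates, as OpenCV has them. Camera axes: x right, y down, z forward; pixel columns grow to the right and rows downward; lengths in m; the calibration is good to about 2 mm. A picture is of the moment at which its call begins.
- hand_in(): hands the job in; it is judged then, once.
The state is a dict: "time_s": time; "qpos": joint angles; "joint_vel": joint speeds; "tau": joint torques, N m; "ee_pos": TCP position; "eef_rot": TCP orientation; "force": force on the tool from outside, world axes, zero at the start; "moment": the same for the moment, N m; "grip_width": finger opening in m; "grip_force": force on a finger pad.
Only numpy, scipy, OpenCV 4.12 (cv2) and the standard library are available. Lean on these libraries where they do the work, as an engineer would, in place of code of your own. Each camera call takes 0.05 s, during which the arm holds its last target. There are 200 camera calls.

## Working session

There is one attempt and no reset: what is moved stays moved. The work goes in short steps, Python scripts to look and compute and a tool call to move; the robot and the scene stay as the last step left them, time stands still between calls to the robot, and variables do not carry over. Pictures are saved under pics/ and viewed, at most 10 in all, crops included, and the job is handed in when it is done.

Besides the shell and the picture viewer there is one more tool, called by a JSON object that holds its "name" and its "arguments", one argument or row to a line. send_rows: Moves the arm, as the interface text tells. Its arguments: {"type":"object","properties":{"motion":{"type":"array"},"squeeze":{"type":"number"}},"required":["motion"]}

```bash
ls; mkdir -p pics; python3 - <<'E'
from station import *
import cv2,numpy as np,pickle
d={n:camera(n) for n in("scene","top")}
pickle.dump(d,open("v0.pkl","wb"))
for n in d:
    cv2.imwrite(f"pics/{n}0.png",d[n]["pixels"][:,:,::-1]); print(n,d[n]["fx"],d[n]["cx"],d[n]["cy"],d[n]["rvec"],d[n]["tvec"])
print(get_obs())
E
```

```text
pics
scene 500.4530453047713 316.2358586975164 236.62998427799715 [ 2.3382561   1.05685767 -0.31443809] [-0.38743322 -0.30237667  1.45102269]
top 433.74026756871274 317.12782260620594 236.26364461343738 [ 2.12958325 -2.1137077   0.16435716] [0.01745829 0.58066538 0.89776286]
{'time_s': 0.1, 'qpos': array([-1.38959238e+00,  3.00416246e-01,  1.52149865e+00, -3.65750420e-05,
        1.32067890e+00, -6.65636279e-02]), 'joint_vel': array([ 0.00018019, -0.00200024, -0.00207762, -0.00028551,  0.00084276,
       -0.00044771]), 'tau': array([ 2.03316376e-03, -5.32645547e+01, -3.53284872e+01,  7.09711947e-02,
        2.34352757e-02, -6.23257597e-05]), 'ee_pos': array([ 0.13484921, -0.53298305,  0.20495128]), 'eef_rot': array([-3.14059137e+00, -3.12410231e-05,  2.47776632e-01]), 'force': array([-0.07261879, -0.11889549, -0.49497282]), 'moment': array([ 0.03122762, -0.01336845, -0.04753294]), 'grip_force': 0.0, 'grip_width': 0.09400127748828743}
```

View pics/top0.png

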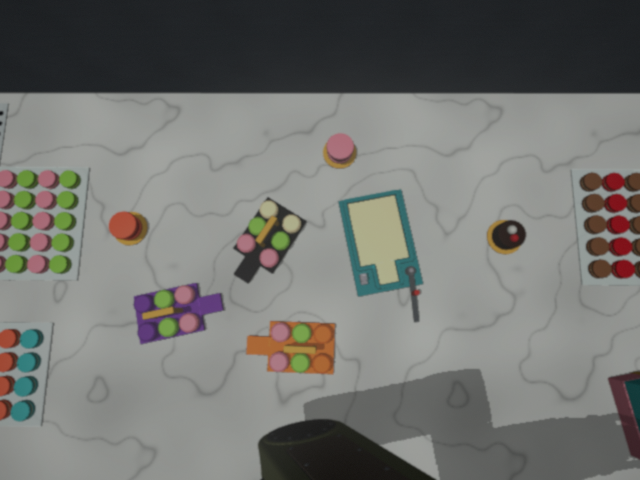

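View pics/scene0.png

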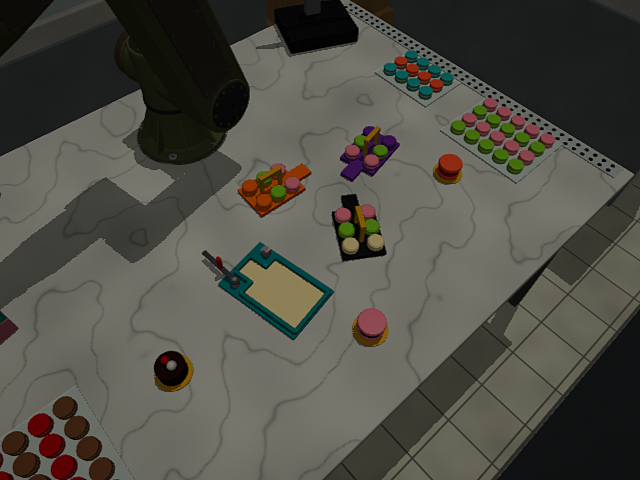

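The black tray in the top view is centred near (268,236), with its tongue at (245,272) and gold bar at (266,232). Its look-alikes are purple at (175,312) and orange at (300,347). The black one fits the description, and only it counts. The cradle is at (382,243), and its hook is open, pointing to (416,320) with the red knob at (416,292). I'll measure both views and confirm with a crop.

```bash
cat > h.py <<'E'
import cv2,numpy as np,pickle
def cam(c):
    R=cv2.Rodrigues(np.array(c["rvec"],float))[0]; t=np.array(c["tvec"],float).ravel()
    return R,t,-R.T@t
def rays(c,uv):
    R,t,o=cam(c); uv=np.atleast_2d(uv).astype(float)
    d=np.c_[(uv[:,0]-c["cx"])/c["fx"],(uv[:,1]-c["cy"])/c["fy"],np.ones(len(uv))]@R
    return o,d
def onz(c,uv,z):
    o,d=rays(c,uv); return o+d*((z-o[2])/d[:,2])[:,None]
def cross(c1,p1,c2,p2):
    o1,d1=rays(c1,p1);o2,d2=rays(c2,p2);d1=d1[0];d2=d2[0]
    s=np.linalg.lstsq(np.c_[d1,-d2],o2-o1,rcond=None)[0]
    a=o1+s[0]*d1;b=o2+s[1]*d2
    return (a+b)/2,np.linalg.norm(a-b)
def cloud(c):
    v,u=np.indices(c["depth"].shape); R,t,o=cam(c)
    d=rays(c,np.c_[u.ravel(),v.ravel()])[1]
    return (o+d*c["depth"].ravel()[:,None]).reshape(480,640,3)
def biggest(m):
    n,l,s,ce=cv2.connectedComponentsWithStats(m.astype(np.uint8))
    k=1+np.argmax(s[1:,4]); return l==k
def hsv(c): return cv2.cvtColor(c["pixels"],cv2.COLOR_RGB2HSV)
def uvof(m): v,u=np.nonzero(m); return np.c_[u,v]
def rect(p): 
    (x,y),(w,h),a=cv2.minAreaRect(p[:,:2].astype(np.float32)*1000); return np.round([x,y,w,h,a],1)
E
python3 - <<'E'
from h import *
d=pickle.load(open("v0.pkl","rb"))
for n,px in (("top",[(266,232),(245,272),(382,240),(365,280),(416,320),(416,292),(345,200),(300,235)]),("scene",[(361,224),(348,202),(275,285),(232,282),(219,261),(230,252),(205,252)])):
    c=d[n]; H=hsv(c); P=cloud(c); print(n,cam(c)[2].round(3))
    for u,v in px: print((u,v),H[v,u],c["pixels"][v,u],P[v,u].round(3))
t=d["top"]["pixels"][180:340,220:440,::-1]; s=d["scene"]["pixels"][180:340,190:410,::-1]
cv2.imwrite("pics/crop.png",np.vstack([cv2.resize(i,None,fx=3.4,fy=1.85*1,interpolation=cv2.INTER_CUBIC) if 0 else cv2.resize(i,(412,300),interpolation=cv2.INTER_CUBIC) for i in (t,s)]))
E
```

```text
top [0.416 0.003 0.985]
(266, 232) [ 20 152 154] [154 124  62] [0.585 0.131 0.075]
(245, 272) [150   5  47] [47 46 47] [0.505 0.185 0.01 ]
(382, 240) [ 29  53 174] [174 173 138] [ 0.581 -0.126  0.005]
(365, 280) [120   6 121] [118 118 121] [ 0.488 -0.084  0.028]
(416, 320) [98 13 77] [73 76 77] [ 0.402 -0.193  0.025]
(416, 292) [  1 168 144] [144  52  49] [ 0.461 -0.188  0.061]
(345, 200) [ 91 107 114] [ 66 113 114] [ 0.671 -0.041  0.018]
(300, 235) [ 45   7 156] [154 156 152] [ 0.592  0.063 -0.002]
scene [ 1.053 -0.433  1.025]
(361, 224) [ 21 244 136] [136  95   6] [0.61  0.117 0.074]
(348, 202) [105  73   7] [5 6 7] [0.51  0.175 0.015]
(275, 285) [ 22  99 141] [141 126  86] [ 0.574 -0.119  0.011]
(232, 282) [30  7 35] [35 35 34] [ 0.512 -0.193  0.027]
(219, 261) [  0 255  49] [49  0  0] [ 0.467 -0.191  0.062]
(230, 252) [ 30  18 112] [112 112 104] [ 0.427 -0.141  0.002]
(205, 252) [105  17  30] [28 29 30] [ 0.406 -0.194  0.031]
```

View pics/crop.png

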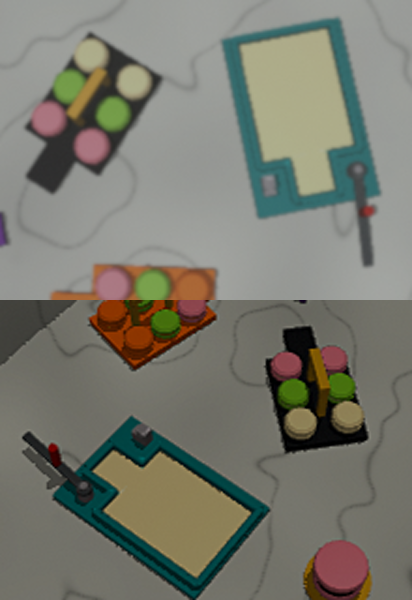

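The crop confirms it: the only black plate has six macarons, a gold bar and its tongue pointing down-left in the top view. The cradle's narrow part points down, and the hook is open outward. Next I'll fit the poses.

```bash
cat > m.py <<'E'
from h import *
def line(p):  # longest axis
    m=p.mean(0); w,v=np.linalg.eigh(np.cov((p-m).T)); return m,v[:,-1],np.sqrt(w*12)
def measure(d):
  out={}
  for n in d:
    c=d[n];H=hsv(c).astype(int);P=cloud(c);h,s,v=H[...,0],H[...,1],H[...,2]
    box=lambda x0,x1,y0,y1:(P[...,0]>x0)&(P[...,0]<x1)&(P[...,1]>y0)&(P[...,1]<y1)
    # cradle
    B=box(.42,.75,-.24,0.0)
    teal=biggest(B&(h>80)&(h<100)&(s>80)&(P[...,2]>-.01)&(v>25))
    cream=biggest(B&(h>15)&(h<35)&(s>30)&(s<200)&(v>90))
    hull=cv2.convexHull(uvof(teal).astype(np.int32))[:,0]
    r=rect(onz(c,hull,.018)); print(n,"teal outline z.018",r)
    print(n,"teal outline z.000",rect(onz(c,hull,.0)))
    r=rect(onz(c,uvof(cream),.008)); print(n,"cream incl tongue",r,"medz",np.median(P[cream][:,2]).round(4),"teal medz",np.median(P[teal][:,2]).round(4))
    B=box(.47,.72,.03,.22)
    gold=biggest(B&(h>14)&(h<27)&(s>110)&(v>60)&(P[...,2]>.05))
    g=uvof(gold); hi=P[gold]; out[n+"g"]=g
    for z in(.068,.075): m,a,l=line(onz(c,g,z)[:,:2]); print(n,"gold z",z,m.round(4),np.degrees(np.arctan2(a[1],a[0])).round(2),l.round(4))
    print("  gold medz",np.percentile(hi[:,2],[10,50,90]).round(4))
    black=biggest(B&(v<(75 if n=="top" else 28))&(s<200)&(P[...,2]<.025))
    q=onz(c,uvof(black),.012); print(n,"black",rect(q),"medz",np.median(P[black][:,2]).round(4)); out[n+"b"]=q
    red=biggest(box(.38,.56,-.24,-.12)&((h<6)|(h>174))&(s>120)&(v>30)&(P[...,2]>.02)); u=uvof(red); out[n+"r"]=u.mean(0)
    k=P[red]; print(n,"red",u.mean(0).round(1),u.min(0),u.max(0),"med",np.median(k,0).round(4))
  print("gold tri",cross(d["top"],out["topg"].mean(0),d["scene"],out["sceneg"].mean(0)))
  return out
E
python3 -c "
from m import *
o=measure(pickle.load(open('v0.pkl','rb')))
print(cross(*sum([[pickle.load(open('v0.pkl','rb'))[n],o[n+'r']] for n in('top','scene')],[])))"
```

```text
scene teal outline z.018 [ 583.2 -124.6  223.5  149.4   11.4]
scene teal outline z.000 [ 574.8 -119.1  227.5  152.1   11.4]
scene cream incl tongue [ 579.  -119.2  193.8  109.5   11.5] medz 0.0104 teal medz 0.0156
scene gold z 0.068 [0.5925 0.1323] 146.18 [0.0146 0.0778]
scene gold z 0.075 [0.5958 0.1282] 146.18 [0.0145 0.0773]
  gold medz [0.0707 0.0767 0.0791]
scene black [595.  127.9 108.  147.7  58.1] medz 0.013
scene red [218.8 262.4] [216 257] [222 268] med [ 0.465  -0.1915  0.0554]
top teal outline z.018 [ 575.6 -118.2  220.   145.1   11.4]
top teal outline z.000 [ 578.6 -120.5  224.1  147.8   11.4]
top cream incl tongue [ 580.6 -119.7  192.7  109.7   11.1] medz 0.0069 teal medz 0.0106
top gold z 0.068 [0.5915 0.1315] 147.9 [0.0149 0.0673]
top gold z 0.075 [0.5902 0.1305] 147.9 [0.0148 0.0668]
  gold medz [0.0709 0.0737 0.0758]
top black [570.3 143.1 106.9 188.   58.1] medz 0.0109
top red [415.6 292.2] [413 290] [418 294] med [ 0.4607 -0.1874  0.0617]
gold tri (array([0.5919865 , 0.13212313, 0.06714234]), np.float64(0.001147484100766717))
(array([ 0.46089294, -0.18993496,  0.04691846]), np.float64(0.00020442948228033313))
```

{"name": "send_rows", "arguments": {
  "motion": [
    [[0,0,0],[0,0,0.96],1],
    [[0,0,0],[0,0,0.96],1],
    [[0,0,0],[0,0,0.96],1],
    [[0,0,0],[0,0,0.96],1],
    [[0,0,0],[0,0,0.96],1],
    [[0,0,0],[0,0,0.96],1],
    [[0,0,0],[0,0,0.96],1],
    [[0,-1,0],[0,0,0],1],
    [[0,-1,0],[0,0,0],1],
    [[0,-1,0],[0,0,0],1],
    [[0,-1,0],[0,0,0],1],
    [[0,-1,0],[0,0,0],1]
  ]
}}

```text
time_s: 1.3
ee_pos: [0.2148, -0.4048, 0.2052]
eef_rot: [-3.141, 0.0, -0.559]
force: [-0.6, 0.5, -0.2]
grip_width: 0.0939
grip_force: 0.0
```

{"name": "send_rows", "arguments": {
  "motion": [
    [[0.1,-1,0],[0,0,0],1],
    [[0.1,-1,0],[0,0,0],1],
    [[0.1,-1,0],[0,0,0],1],
    [[0.1,-1,0],[0,0,0],1],
    [[0.1,-1,0],[0,0,0],1],
    [[0.1,-1,0],[0,0,0],1],
    [[0.1,-1,0],[0,0,0],1],
    [[0.1,-1,0],[0,0,0],1],
    [[0.1,-1,0],[0,0,0],1],
    [[0.1,-1,0],[0,0,0],1],
    [[0.1,-1,0],[0,0,0],1],
    [[0,-1,0],[0,0,0],1]
  ]
}}

```text
time_s: 2.5
ee_pos: [0.4338, -0.1171, 0.2052]
eef_rot: [3.142, 0.0, -0.559]
force: [-0.8, -0.6, 0.2]
grip_width: 0.0938
grip_force: 0.0
```

{"name": "send_rows", "arguments": {
  "motion": [
    [[0,-1,0],[0,0,0],1],
    [[0,-1,0],[0,0,0],1],
    [[0,-1,0],[0,0,0],1],
    [[0,-1,0],[0,0,0],1],
    [[0,-1,0],[0,0,0],1],
    [[0,-1,0],[0,0,0],1],
    [[0,-1,0],[0,0,0],1],
    [[0,-1,0],[0,0,0],1],
    [[0,-0.8,0],[0,0,0],1],
    [[0,0,0],[0,0,0],1],
    [[0,0,0],[0,0,0],1]
  ]
}}

```text
time_s: 3.6
ee_pos: [0.5728, 0.1055, 0.2049]
eef_rot: [3.141, 0.001, -0.558]
force: [0.2, 0.8, -0.6]
grip_width: 0.0942
grip_force: 0.0
```

```bash
cat > e.py <<'E'
from h import *
# subpixel edge crossing: profile along axis dir at plane z; returns offset from origin along axis
def edge(c,org,yaw,along,at,span,z,chan,lo_hi=12):
    """along 'x'/'y'; at: expected coordinate on that axis; span:(a,b) across coords; chan: HxW float image"""
    R,t,o=cam(c); K=np.array([[c["fx"],0,c["cx"]],[0,c["fy"],c["cy"]],[0,0,1.]])
    s=np.arange(-lo_hi,lo_hi+.1,.25)/1000+at; a=np.linspace(*span,40)
    S,A=np.meshgrid(s,a); X,Y=(S,A) if along=="x" else (A,S)
    W=np.c_[(org[0]+np.cos(yaw)*X-np.sin(yaw)*Y).ravel(),(org[1]+np.sin(yaw)*X+np.cos(yaw)*Y).ravel(),np.full(X.size,z)]
    uv,_=cv2.projectPoints(W,np.array(c["rvec"],float),np.array(c["tvec"],float),K,None)
    uv=uv.reshape(S.shape+(2,)).astype(np.float32)
    I=cv2.remap(chan.astype(np.float32),uv[...,0],uv[...,1],cv2.INTER_LINEAR)
    g=np.abs(np.gradient(cv2.GaussianBlur(I,(9,1),0),axis=1))
    k=g.argmax(1); off=(s[k]-at)*1000; m=np.median(off); ok=np.abs(off-m)<2.5
    ang=np.degrees(np.arctan(np.polyfit(a[ok]*1000,off[ok],1)[0])) if ok.sum()>8 else 99
    return round(float(off[ok].mean()),2),round(float(ang),2),int(ok.sum())
def cradle(c,n,org,yaw):
    p=c["pixels"].astype(float); r=p[...,0]
    for nm,al,at,sp,z in(("floor+x","x",.074,(-.045,.045),.008),("floor+y","y",.056,(-.06,.06),.008),("floor-y","y",-.056,(-.06,.06),.008),
      ("tongue-x","x",-.122,(-.014,.014),.008),("tongue+y","y",.022,(-.115,-.085),.008),("tongue-y","y",-.022,(-.115,-.085),.008),
      ("out+x","x",.086,(-.065,.065),.018),("out-x","x",-.139,(-.02,.065),.018),("out+y","y",.075,(-.12,.07),.018),("out-y","y",-.075,(-.08,.07),.018)):
        print(n,nm,edge(c,org,yaw,al,at,sp,z,r))
E
python3 - <<'E'
from e import *
from station import *
d=pickle.load(open("v0.pkl","rb"))
for n in d: cradle(d[n],n,(.603,-.1145),np.radians(11.3))
s=get_obs(); print(s["time_s"],s["ee_pos"],s["eef_rot"],s["qpos"])
E
```

```text
scene floor+x (-1.39, 0.0, 40)
scene floor+y (-1.06, 0.19, 40)
scene floor-y (1.32, 0.19, 40)
scene tongue-x (-0.12, 0.26, 40)
scene tongue+y (-1.34, 1.1, 40)
scene tongue-y (1.47, 0.35, 40)
scene out+x (-10.35, -0.1, 32)
scene out-x (5.61, -0.02, 40)
scene out+y (-6.08, 0.12, 39)
scene out-y (-7.14, -0.34, 40)
top floor+x (0.72, 0.21, 40)
top floor+y (-0.65, 0.52, 40)
top floor-y (-0.69, 0.19, 40)
top tongue-x (0.29, -0.23, 40)
top tongue+y (-0.96, -0.73, 40)
top tongue-y (-0.78, -0.66, 40)
top out+x (-2.36, -0.08, 40)
top out-x (0.25, 0.09, 40)
top out+y (0.63, -0.03, 40)
top out-y (3.09, -0.04, 40)
3.6 [0.57275677 0.10553975 0.20488305] [ 3.14079515e+00  7.71527875e-04 -5.57967239e-01] [ 1.19401497e-01  3.73448233e-01  1.42453785e+00 -1.41481715e-04
  1.34470760e+00  2.24819655e+00]
```

{"name": "send_rows", "arguments": {
  "motion": [
    [[0.03,-0.52,0],[0,0,0],1],
    [[0.03,-0.52,0],[0,0,0],1],
    [[0,0,0],[0,0,0],1],
    [[0,0,0.7],[0,0,0],1],
    [[0,0,0.7],[0,0,0],1],
    [[0,0,0.7],[0,0,0],1],
    [[0,0,0.7],[0,0,0],1],
    [[0,0,0.5],[0,0,0],1],
    [[0,0,0],[0,0,0],1],
    [[0,0,0],[0,0,0],1]
  ]
}}

```text
time_s: 4.6
ee_pos: [0.5913, 0.1308, 0.1072]
eef_rot: [-3.141, -0.0, -0.559]
force: [-0.1, -0.9, -0.1]
grip_width: 0.0937
grip_force: 0.0
```

```bash
python3 - <<'E'
from h import *
from station import *
s=get_obs(); print(s["time_s"],s["ee_pos"],s["eef_rot"])
a=camera("top");b=camera("scene")
i=np.hstack([cv2.resize(c["pixels"][y:y+150,x:x+160,::-1],(400,375),interpolation=cv2.INTER_CUBIC) for c,x,y in((a,190,160),(b,280,130))])
cv2.imwrite("pics/g1.png",i)
E
```

```text
4.6 [0.59129687 0.13075823 0.10719612] [-3.14121435e+00 -4.47032644e-04 -5.58980193e-01]
```

View pics/g1.png

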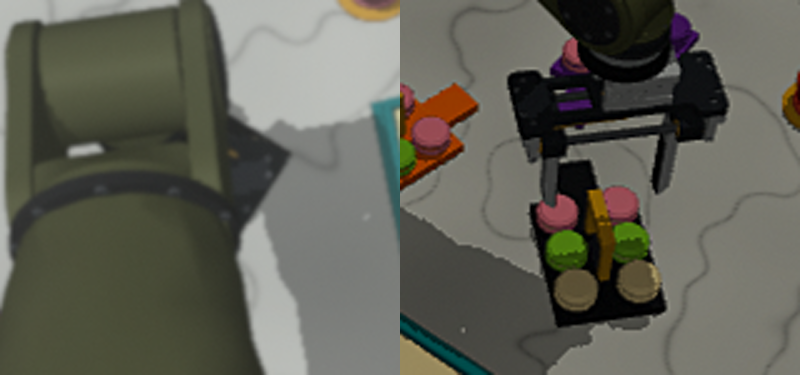

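The open fingers straddle the gold bar in the right-hand half of the picture, with the bar at about (600,235). I'll go down 58 mm and grip.

{"name": "send_rows", "arguments": {
  "motion": [
    [[0,0,0.6],[0,0,0],1],
    [[0,0,0.6],[0,0,0],1],
    [[0,0,0.5],[0,0,0],1],
    [[0,0,0.23],[0,0,0],1],
    [[0,0,0],[0,0,0],1],
    [[0,0,0],[0,0,0],1]
  ],
  "squeeze": 30
}}

```text
time_s: 5.3
ee_pos: [0.5916, 0.1312, 0.0493]
eef_rot: [-3.141, -0.001, -0.559]
force: [-0.8, -0.3, 0.4]
grip_width: 0.094
grip_force: 0.0
```

{"name": "send_rows", "arguments": {
  "motion": [
    [[0,0,0],[0,0,0],-1],
    [[0,0,0],[0,0,0],-1],
    [[0,0,0],[0,0,0],-1],
    [[0,0,0],[0,0,0],-1],
    [[0,0,0],[0,0,0],-1],
    [[0,0,0],[0,0,0],-1],
    [[0,0,0],[0,0,0],-1],
    [[0,0,0],[0,0,0],-1],
    [[0,0,0],[0,0,0],-1],
    [[0,0,0],[0,0,0],-1]
  ]
}}

```text
time_s: 6.3
ee_pos: [0.5911, 0.1312, 0.0485]
eef_rot: [3.142, 0.0, -0.559]
force: [-0.3, 0.9, 0.2]
grip_width: 0.0174
grip_force: 0.0
```

{"name": "send_rows", "arguments": {
  "motion": [
    [[0,0,0],[0,0,0],-1],
    [[0,0,0],[0,0,0],-1],
    [[0,0,0],[0,0,0],-1],
    [[0,0,0],[0,0,0],-1],
    [[0,0,-0.2],[0,0,0],-1],
    [[0,0,-0.4],[0,0,0],-1],
    [[0,0,-0.6],[0,0,0],-1],
    [[0,0,-0.6],[0,0,0],-1],
    [[0,0,-0.4],[0,0,0],-1],
    [[0,0,-0.2],[0,0,0],-1],
    [[0,0,0],[0,0,0],-1],
    [[0,0,0],[0,0,0],-1]
  ]
}}

```text
time_s: 7.5
ee_pos: [0.5908, 0.1311, 0.1199]
eef_rot: [3.141, 0.001, -0.559]
force: [0.1, -0.5, -1.6]
grip_width: 0.0135
grip_force: 30.0
```

{"name": "send_rows", "arguments": {
  "motion": [
    [[0,0,0],[0,0,-0.3],-1],
    [[0,0,0],[0,0,-0.6],-1],
    [[0,0,0],[0,0,-0.8],-1],
    [[0,0,0],[0,0,-0.8],-1],
    [[0,0,0],[0,0,-0.8],-1],
    [[0,0,0],[0,0,-0.8],-1],
    [[0,0,0],[0,0,-0.8],-1],
    [[0,0,0],[0,0,-0.8],-1],
    [[0,0,0],[0,0,-0.4],-1],
    [[0,0,0],[0,0,-0.2],-1],
    [[0,0,0],[0,0,0],-1]
  ]
}}

```text
time_s: 8.6
ee_pos: [0.5909, 0.1311, 0.1199]
eef_rot: [-3.142, 0.001, 0.197]
force: [0.4, -0.3, -1.9]
grip_width: 0.0134
grip_force: 30.0
```

{"name": "send_rows", "arguments": {
  "motion": [
    [[0,0.3,0],[0,0,0],-1],
    [[-0.12,0.7,0],[0,0,0],-1],
    [[-0.15,0.9,0],[0,0,0],-1],
    [[-0.15,0.9,0],[0,0,0],-1],
    [[-0.15,0.9,0],[0,0,0],-1],
    [[-0.15,0.9,0],[0,0,0],-1],
    [[-0.15,0.9,0],[0,0,0],-1],
    [[-0.15,0.9,0],[0,0,0],-1],
    [[-0.1,0.9,0],[0,0,0],-1],
    [[-0.1,0.53,0],[0,0,0],-1],
    [[0,0.3,0],[0,0,0],-1],
    [[0,0,0],[0,0,0],-1]
  ]
}}

```text
time_s: 9.8
ee_pos: [0.6031, -0.1158, 0.1204]
eef_rot: [-3.141, 0.0, 0.196]
force: [0.8, -0.1, -3.7]
grip_width: 0.0135
grip_force: 30.0
```

```bash
python3 - <<'E'
from h import *
from station import *
s=get_obs(); print(s["time_s"],s["ee_pos"],s["eef_rot"])
a=camera("top");b=camera("scene"); pickle.dump({"top":a,"scene":b},open("v1.pkl","wb"))
i=np.hstack([cv2.resize(c["pixels"][y:y+165,x:x+176,::-1],(400,375),interpolation=cv2.INTER_CUBIC) for c,x,y in((a,310,170),(b,190,180))])
cv2.imwrite("pics/p1.png",i)
E
```

```text
9.8 [ 0.60314623 -0.11580072  0.12042474] [-3.14149657e+00  6.97059868e-05  1.96124285e-01]
```

View pics/p1.png

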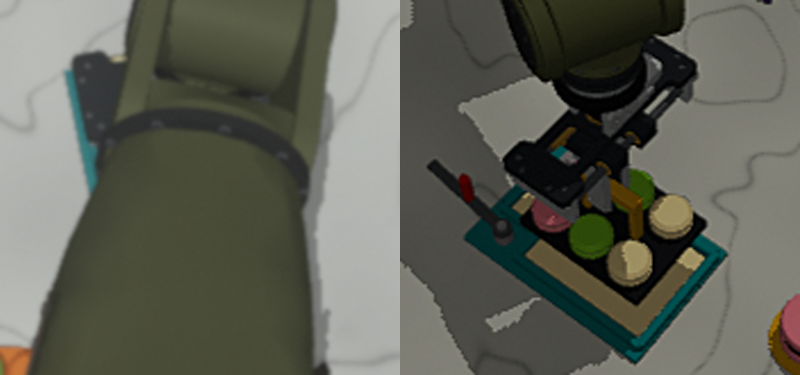

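The scene view shows the tray level over the pocket, with the hook clear on the left. I'll lower to just above the walls and measure the tray against the cradle.

{"name": "send_rows", "arguments": {
  "motion": [
    [[0,0,0.3],[0,0,0],-1],
    [[0,0,0.5],[0,0,0],-1],
    [[0,0,0.4],[0,0,0],-1],
    [[0,0,0.23],[0,0,0],-1],
    [[0,0,0],[0,0,0],-1],
    [[0,0,0],[0,0,0],-1]
  ]
}}

```text
time_s: 10.5
ee_pos: [0.6032, -0.1152, 0.0777]
eef_rot: [3.142, -0.0, 0.197]
force: [0.2, -0.1, -3.0]
grip_width: 0.0139
grip_force: 30.0
```

```bash
python3 - <<'E'
from e import *
from station import *
s=get_obs(); print(s["time_s"],s["ee_pos"],s["eef_rot"],s["moment"])
b=camera("scene"); pickle.dump(b,open("v2.pkl","wb"))
z0=pickle.load(open("v0.pkl","rb"))["scene"]
p=b["pixels"].astype(float); L=p.sum(2)
org=s["ee_pos"][:2]; yaw=s["eef_rot"][2]; zb=s["ee_pos"][2]-.049
print("tray+x",edge(b,org,yaw,"x",.072,(-.045,.045),zb,L,9)); print("tray-y",edge(b,org,yaw,"y",-.054,(-.06,.065),zb,L,9))
# cradle wall edges near the tray, same view: floor edges unoccupied 
P=cloud(b); H=hsv(b).astype(int); m=(H[...,2]<28)&(np.hypot(P[...,0]-org[0],P[...,1]-org[1])<.095)&(P[...,2]>zb)&(P[...,2]<zb+.02)
A=np.c_[P[m][:,:2]-org,np.ones(m.sum())]; print("plane",np.linalg.lstsq(A,P[m][:,2],rcond=None)[0],m.sum(),zb)
cv2.imwrite("pics/p2.png",cv2.resize(b["pixels"][200:350,200:360,::-1],(800,600)[:2] if 0 else (640,600),interpolation=cv2.INTER_CUBIC))
E
```

```text
10.5 [ 0.60322975 -0.11515951  0.07770354] [ 3.14156529e+00 -7.57031700e-05  1.97459195e-01] [-0.00744991 -0.02364307  0.03066896]
tray+x (-0.16, -0.07, 39)
tray-y (1.26, -0.06, 40)
plane [-0.00678816  0.01574619  0.0428387 ] 798 0.02870353720520108
```

View pics/p2.png

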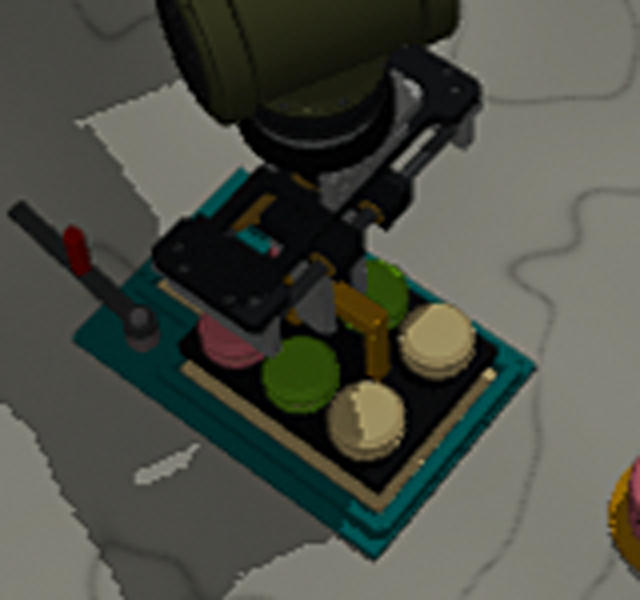

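{"name": "send_rows", "arguments": {
  "motion": [
    [[0,0.02,0.1],[0,0,0],-1],
    [[0,0,0.1],[0,0,0],-1],
    [[0,0,0.1],[0,0,0],-1],
    [[0,0,0.1],[0,0,0],-1],
    [[0,0,0.06],[0,0,0],-1],
    [[0,0,0],[0,0,0],-1]
  ]
}}

```text
time_s: 11.15
ee_pos: [0.6031, -0.1157, 0.0635]
eef_rot: [-3.141, 0.0, 0.197]
force: [-0.0, 0.5, -2.6]
grip_width: 0.0136
grip_force: 30.0
```

{"name": "send_rows", "arguments": {
  "motion": [
    [[0,0,0.04],[0,0,0],-1],
    [[0,0,0.04],[0,0,0],-1],
    [[0,0,0.04],[0,0,0],-1],
    [[0,0,0],[0,0,0],-1]
  ]
}}

```text
time_s: 11.55
ee_pos: [0.6031, -0.1157, 0.06]
eef_rot: [-3.141, 0.0, 0.197]
force: [0.1, -0.2, -3.2]
grip_width: 0.0136
grip_force: 30.0
```

{"name": "send_rows", "arguments": {
  "motion": [
    [[0,0,0.03],[0,0,0],-1],
    [[0,0,0.03],[0,0,0],-1],
    [[0,0,0],[0,0,0],-1]
  ]
}}

```text
time_s: 11.85
ee_pos: [0.6032, -0.1157, 0.0583]
eef_rot: [-3.142, 0.0, 0.197]
force: [-0.2, -0.3, -2.9]
grip_width: 0.0137
grip_force: 30.0
```

{"name": "send_rows", "arguments": {
  "motion": [
    [[0,0,0.03],[0,0,0],-1],
    [[0,0,0],[0,0,0],-1]
  ]
}}

```text
time_s: 12.05
ee_pos: [0.6032, -0.1158, 0.0574]
eef_rot: [-3.142, 0.0, 0.197]
force: [-0.9, -0.2, -3.9]
grip_width: 0.0136
grip_force: 30.0
```

{"name": "send_rows", "arguments": {
  "motion": [
    [[0,0,0.03],[0,0,0],-1],
    [[0,0,0],[0,0,0],-1]
  ]
}}

```text
time_s: 12.25
ee_pos: [0.6032, -0.1158, 0.0566]
eef_rot: [3.142, -0.0, 0.197]
force: [0.5, -0.5, -3.2]
grip_width: 0.014
grip_force: 30.0
```

{"name": "send_rows", "arguments": {
  "motion": [
    [[0,0,0.02],[0,0,0],-1],
    [[0,0,0],[0,0,0],-1]
  ]
}}

```text
time_s: 12.45
ee_pos: [0.6033, -0.1158, 0.0566]
eef_rot: [3.141, -0.0, 0.197]
force: [-3.7, 0.0, 4.7]
grip_width: 0.0136
grip_force: 30.0
```

Contact came at TCP z 0.0566, which puts the underside at 8 mm, so it's home. I'll release and rise.

{"name": "send_rows", "arguments": {
  "motion": [
    [[0,0,0],[0,0,0],0.2],
    [[0,0,0],[0,0,0],0.2],
    [[0,0,0],[0,0,0],0.2],
    [[0,0,0],[0,0,0],0.2],
    [[0,0,0],[0,0,0],0.2],
    [[0,0,0],[0,0,0],0.2],
    [[0,0,0],[0,0,0],0.2]
  ]
}}

```text
time_s: 13.15
ee_pos: [0.6032, -0.1157, 0.056]
eef_rot: [-3.142, 0.0, 0.197]
force: [0.1, -0.4, -0.7]
grip_width: 0.0562
grip_force: 0.0
```

{"name": "send_rows", "arguments": {
  "motion": [
    [[0,0,-0.5],[0,0,0],0.2],
    [[0,0,-1],[0,0,0],0.2],
    [[0,0,-1],[0,0,0],0.2],
    [[0,0,-1],[0,0,0],0.2],
    [[0,0,-0.5],[0,0,0],0.2],
    [[0,0,0],[0,0,0],0.2],
    [[0,0,0],[0,0,0],0.2]
  ]
}}

```text
time_s: 13.85
ee_pos: [0.6029, -0.1157, 0.1751]
eef_rot: [-3.141, 0.001, 0.197]
force: [-0.3, 0.7, 0.8]
grip_width: 0.0565
grip_force: 0.0
```

```bash
python3 - <<'E'
from e import *
from station import *
s=get_obs(); print(s["time_s"],s["ee_pos"],s["eef_rot"],s["grip_width"])
b=camera("scene"); L=b["pixels"].astype(float).sum(2); L0=b["pixels"][...,0]
org=(.6033,-.1155); yaw=np.radians(11.35)
for z in(.02,):
  print("top +x",edge(b,org,yaw,"x",.072,(-.045,.045),z,L,6),"-y",edge(b,org,yaw,"y",-.054,(-.06,.065),z,L,6))
P=cloud(b);H=hsv(b).astype(int)
m=(H[...,2]<28)&(np.hypot(P[...,0]-org[0],P[...,1]-org[1])<.09)&(P[...,2]>.0)&(P[...,2]<.03)
A=np.c_[P[m][:,:2]-org,np.ones(m.sum())]; print("plane",np.linalg.lstsq(A,P[m][:,2],rcond=None)[0],m.sum())
cv2.imwrite("pics/p3.png",cv2.resize(b["pixels"][200:350,190:350,::-1],(640,600),interpolation=cv2.INTER_CUBIC))
E
```

```text
13.85 [ 0.60285192 -0.11567134  0.17510902] [-3.14112723e+00  1.00774357e-03  1.97441040e-01] 0.05649395256376415
top +x (3.24, 0.02, 38) -y (-2.99, -0.5, 23)
plane [-0.00952735  0.02739849  0.02175573] 1088
```

View pics/p3.png

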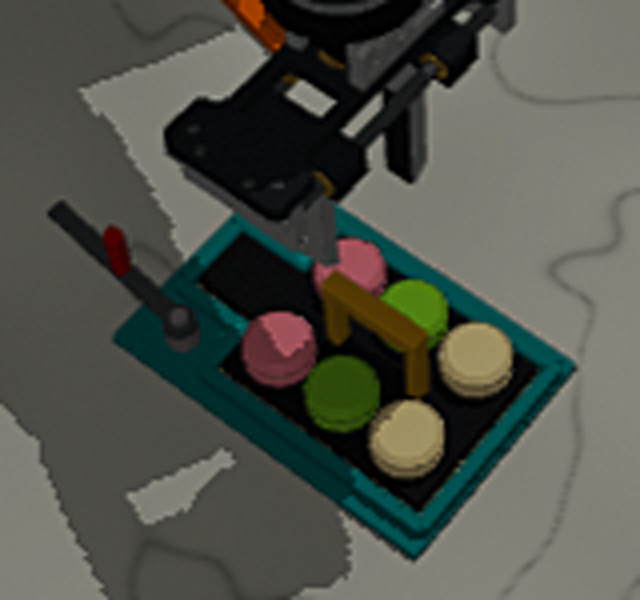

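The tray is seated flat, with an even thin gap all round and the tongue in the narrow part. Next is the hook: knob at (0.460, -0.1885), angle about 1.44. I'll grip the knob across its tangent and swing it on an arc.

{"name": "send_rows", "arguments": {
  "motion": [
    [[-0.6,0.2,0],[0,0,0],0.2],
    [[-0.9,0.25,0],[0,0,0],0.2],
    [[-0.9,0.25,0],[0,0,0],0.2],
    [[-0.9,0.25,0],[0,0,0],0.2],
    [[-0.9,0.25,0],[0,0,0],0.2],
    [[-0.9,0.25,0],[0,0,0],0.2],
    [[0,0,0],[0,0,-0.6],0.2],
    [[0,0,0],[0,0,-1],0.2],
    [[0,0,0],[0,0,-1],0.2],
    [[0,0,0],[0,0,-1],0.2],
    [[0,0,0],[0,0,-1],0.2],
    [[0,0,0],[0,0,-1],0.2]
  ]
}}

```text
time_s: 15.1
ee_pos: [0.4612, -0.1882, 0.1745]
eef_rot: [-3.139, 0.001, 0.874]
force: [-0.2, -0.7, 0.5]
grip_width: 0.0562
grip_force: 0.0
```

{"name": "send_rows", "arguments": {
  "motion": [
    [[0,0,0],[0,0,-1],0.2],
    [[0,0,0],[0,0,-1],0.2],
    [[0,0,0],[0,0,-1],0.2],
    [[0,0,0],[0,0,-1],0.2],
    [[0,0,0],[0,0,-1],0.2],
    [[0,0,0],[0,0,-1],0.2],
    [[0,0,0],[0,0,-1],0.2],
    [[0,0,0],[0,0,-1],0.2],
    [[0,0,0],[0,0,-1],0.2],
    [[0,0,0],[0,0,-1],0.2],
    [[0,0,0],[0,0,-1],0.2],
    [[0,0,0],[0,0,-1],0.2]
  ]
}}

```text
time_s: 16.3
ee_pos: [0.4612, -0.1882, 0.1745]
eef_rot: [-3.141, -0.002, 2.314]
force: [-0.1, 0.3, 0.5]
grip_width: 0.0565
grip_force: 0.0
```

{"name": "send_rows", "arguments": {
  "motion": [
    [[0,0,0],[0,0,-1],0.2],
    [[0,0,0],[0,0,-1],0.2],
    [[0,0,0],[0,0,-1],0.2],
    [[0,0,0],[0,0,-1],0.2],
    [[0,0,0],[0,0,-1],0.2],
    [[0,0,0],[0,0,-1],0.2],
    [[0,0,0],[0,0,-1],0.2],
    [[0,0,0],[0,0,-0.5],0.2],
    [[0,0,0],[0,0,0],0.2],
    [[0,0,0],[0,0,0],0.2]
  ]
}}

```text
time_s: 17.3
ee_pos: [0.4614, -0.1883, 0.1752]
eef_rot: [3.141, -0.001, -3.076]
force: [-0.1, 0.7, -0.2]
grip_width: 0.0569
grip_force: 0.0
```

```bash
python3 - <<'E'
from h import *
from station import *
s=get_obs(); print(s["time_s"],s["ee_pos"],s["eef_rot"],s["qpos"][5])
Y=s["eef_rot"][2]; dx=np.array([.4604,-.1885])-s["ee_pos"][:2]
print("turn",-((3.21-Y+np.pi)%(2*np.pi)-np.pi)/.12,"x",dx@[np.cos(Y),np.sin(Y)]/.03,"y",dx@[np.sin(Y),-np.cos(Y)]/.03)
for n in("scene","top"):
    c=camera(n);H=hsv(c).astype(int);P=cloud(c);h,sa,v=H[...,0],H[...,1],H[...,2]
    m=(P[...,0]>.4)&(P[...,0]<.56)&(P[...,1]>-.24)&(P[...,1]<-.12)&((h<6)|(h>174))&(sa>120)&(v>30)&(P[...,2]>.02)
    print(n,m.sum(),uvof(m).mean(0) if m.any() else "")
E
```

```text
17.3 [ 0.46141011 -0.18825042  0.17516191] [ 3.14079028e+00 -1.35092910e-03 -3.07581994e+00] -2.097467204925622
turn -0.021955307438966308 x 0.03414417037899244 y -0.006088447534670223
scene 125 [238.68 273.28]
top 0
```

{"name": "send_rows", "arguments": {
  "motion": [
    [[0.03,0,0.6],[0,0,0],0.2],
    [[0,0,0.9],[0,0,0],0.2],
    [[0,0,0.9],[0,0,0],0.2],
    [[0,0,0.7],[0,0,0],0.2],
    [[0,0,0.4],[0,0,0],0.2],
    [[0,0,0.3],[0,0,0],0.2],
    [[0,0,0],[0,0,0],0.2],
    [[0,0,0],[0,0,0],0.2]
  ]
}}

```text
time_s: 18.2
ee_pos: [0.4612, -0.1887, 0.0627]
eef_rot: [-3.141, 0.001, -3.074]
force: [0.7, -0.5, -0.6]
grip_width: 0.0563
grip_force: 0.0
```

```bash
python3 - <<'E'
from h import *
from station import *
s=get_obs(); print(s["time_s"],s["ee_pos"],s["force"])
b=camera("scene")
cv2.imwrite("pics/k1.png",cv2.resize(b["pixels"][190:310,170:298,::-1],(640,600),interpolation=cv2.INTER_CUBIC))
E
```

```text
18.2 [ 0.46117828 -0.18866299  0.06268655] [ 0.65451382 -0.47545786 -0.62593097]
```

View pics/k1.png

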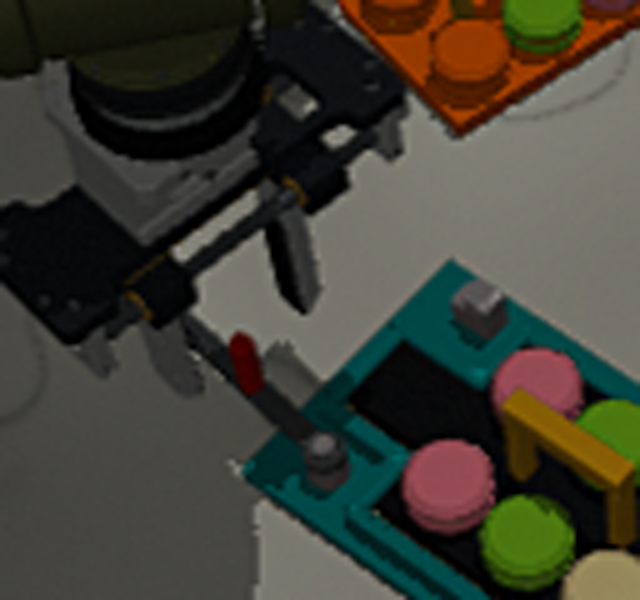

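The fingers straddle the red knob, which is at (245,362) in the crop. I'll go down and close gently.

{"name": "send_rows", "arguments": {
  "motion": [
    [[0,0,0.4],[0,0,0],0.2],
    [[0,0,0.35],[0,0,0],0.2],
    [[0,0,0],[0,0,0],0.2],
    [[0,0,0],[0,0,0],-0.4],
    [[0,0,0],[0,0,0],-0.6],
    [[0,0,0],[0,0,0],-1],
    [[0,0,0],[0,0,0],-1],
    [[0,0,0],[0,0,0],-1],
    [[0,0,0],[0,0,0],-1],
    [[0,0,0],[0,0,0],-1]
  ],
  "squeeze": 8
}}

```text
time_s: 19.25
ee_pos: [0.4608, -0.1885, 0.0396]
eef_rot: [-3.141, 0.0, -3.074]
force: [0.2, -1.6, 1.9]
grip_width: 0.0115
grip_force: 8.0
```

{"name": "send_rows", "arguments": {
  "motion": [
    [[-0.004,0.12,0],[0,0,0.6],-1],
    [[-0.004,0.12,0],[0,0,0.6],-1],
    [[-0.004,0.12,0],[0,0,0.6],-1],
    [[-0.004,0.12,0],[0,0,0.6],-1],
    [[-0.004,0.12,0],[0,0,0.6],-1],
    [[-0.004,0.12,0],[0,0,0.6],-1],
    [[-0.004,0.12,0],[0,0,0.6],-1],
    [[-0.004,0.12,0],[0,0,0.6],-1],
    [[0,0,0],[0,0,0],-1]
  ]
}}

```text
time_s: 20.15
ee_pos: [0.4672, -0.1605, 0.0396]
eef_rot: [3.141, 0.0, 2.633]
force: [-0.6, 0.9, 1.5]
grip_width: 0.0116
grip_force: 8.0
```

```bash
cat > k.py <<'E'
from h import *
from station import *
s=get_obs(); c,sn=np.cos(.199),np.sin(.199)
d=s["ee_pos"][:2]-np.array([.6033,-.1153]); q=np.array([c*d[0]+sn*d[1],-sn*d[0]+c*d[1]]); r=q-[-.105,-.05]
Y=s["eef_rot"][2]
print(s["time_s"],"cradle xy",q.round(4),"r",np.hypot(*r).round(4),"theta",np.arctan2(-r[0],r[1]).round(3),"yaw-theta",((Y-.199-np.pi/2)%(2*np.pi)).round(3),s["force"].round(1),s["moment"].round(2),s["grip_width"].round(4),s["grip_force"])
E
python3 k.py
```

```text
Traceback (most recent call last):
  File "k.py", line 6, in <module>
    print(s["time_s"],"cradle xy",q.round(4),"r",np.hypot(*r).round(4),"theta",np.arctan2(-r[0],r[1]).round(3),"yaw-theta",((Y-.199-np.pi/2)%(2*np.pi)).round(3),s["force"].round(1),s["moment"].round(2),s["grip_width"].round(4),s["grip_force"])
                                                                                                                                                                                                          ^^^^^^^^^^^^^^^^^^^^^
AttributeError: 'float' object has no attribute 'round'
```

{"name": "send_rows", "arguments": {
  "motion": [
    [[-0.004,0.12,0],[0,0,0.6],-1],
    [[-0.004,0.12,0],[0,0,0.6],-1],
    [[-0.004,0.12,0],[0,0,0.6],-1],
    [[-0.004,0.12,0],[0,0,0.6],-1],
    [[-0.004,0.12,0],[0,0,0.6],-1],
    [[-0.004,0.12,0],[0,0,0.6],-1],
    [[-0.004,0.12,0],[0,0,0.6],-1],
    [[-0.004,0.12,0],[0,0,0.6],-1],
    [[-0.004,0.12,0],[0,0,0.6],-1],
    [[-0.004,0.12,0],[0,0,0.6],-1],
    [[0,0,0],[0,0,0],-1]
  ]
}}

```text
time_s: 21.25
ee_pos: [0.494, -0.1376, 0.0396]
eef_rot: [3.141, -0.0, 1.914]
force: [0.1, 3.1, 2.0]
grip_width: 0.0116
grip_force: 8.0
```

```bash
sed -i 's/s\["grip_width"\].round(4)/s["grip_width"]/' k.py; python3 k.py
```

```text
21.25 cradle xy [-0.1116 -0.0002] r 0.0502 theta 0.131 yaw-theta 0.145 [0.1 3.1 2. ] [ 0.68 -0.17 -0.01] 0.011555236583567299 8.000877052545547
```

{"name": "send_rows", "arguments": {
  "motion": [
    [[0,0.08,0],[0,0,0.4],-1],
    [[0,0.08,0],[0,0,0.4],-1],
    [[0,0.05,0],[0,0,0.3],-1],
    [[0,0,0],[0,0,0],-1]
  ],
  "squeeze": 20
}}

```text
time_s: 21.65
ee_pos: [0.4999, -0.1358, 0.0396]
eef_rot: [3.141, -0.0, 1.784]
force: [1.5, 4.8, 2.5]
grip_width: 0.0116
grip_force: 20.0
```

{"name": "send_rows", "arguments": {
  "motion": [
    [[0,0.03,0],[0,0,0],-1],
    [[0,0,0],[0,0,0],-1]
  ]
}}

```text
time_s: 21.85
ee_pos: [0.5005, -0.1356, 0.0396]
eef_rot: [-3.141, -0.0, 1.784]
force: [-0.4, 5.7, 4.1]
grip_width: 0.0113
grip_force: 20.0
```

```bash
python3 k.py
```

```text
21.85 cradle xy [-0.1048  0.0004] r 0.0504 theta -0.005 yaw-theta 0.014 [-0.4  5.7  4.1] [ 0.9   0.17 -0.01] 0.011271987424977755 20.000584423542023
```

{"name": "send_rows", "arguments": {
  "motion": [
    [[0,0.03,0],[0,0,0],-1],
    [[0,0,0],[0,0,0],-1]
  ]
}}

```text
time_s: 22.05
ee_pos: [0.5013, -0.1355, 0.0396]
eef_rot: [-3.141, -0.001, 1.783]
force: [-2.2, 5.1, 5.1]
grip_width: 0.0117
grip_force: 20.0
```

{"name": "send_rows", "arguments": {
  "motion": [
    [[0,0.03,0],[0,0,0],-1],
    [[0,0,0],[0,0,0],-1]
  ]
}}

```text
time_s: 22.25
ee_pos: [0.5018, -0.1353, 0.0395]
eef_rot: [-3.14, -0.001, 1.783]
force: [-5.9, 3.9, 7.1]
grip_width: 0.0114
grip_force: 20.0
```

{"name": "send_rows", "arguments": {
  "motion": [
    [[0,0.03,0],[0,0,0],-1],
    [[0,0,0],[0,0,0],-1]
  ]
}}

```text
time_s: 22.45
ee_pos: [0.5019, -0.1353, 0.0395]
eef_rot: [-3.138, -0.001, 1.783]
force: [-11.3, 3.1, 10.0]
grip_width: 0.0113
grip_force: 20.0
```

{"name": "send_rows", "arguments": {
  "motion": [
    [[0,0.03,0],[0,0,0],-1],
    [[0,0,0],[0,0,0],-1]
  ]
}}

```text
time_s: 22.65
ee_pos: [0.502, -0.1352, 0.0394]
eef_rot: [-3.136, -0.002, 1.783]
force: [-18.4, 1.2, 13.4]
grip_width: 0.0119
grip_force: 20.0
```

```bash
python3 k.py
```

```text
22.65 cradle xy [-0.1032  0.0005] r 0.0505 theta -0.035 yaw-theta 0.014 [-18.4   1.2  13.4] [ 0.15  3.11 -0.06] 0.011933046497942282 20.012239515781403
```

Position has stopped while the force climbs to 18 N, so the hook is on its stop. I'll open and rise.

{"name": "send_rows", "arguments": {
  "motion": [
    [[0,0,0],[0,0,0],-0.3],
    [[0,0,0],[0,0,0],-0.3],
    [[0,0,0],[0,0,0],-0.3],
    [[0,0,0],[0,0,0],-0.3],
    [[0,0,0],[0,0,0],-0.3],
    [[0,0,0],[0,0,0],-0.3]
  ]
}}

```text
time_s: 23.25
ee_pos: [0.5043, -0.1351, 0.0395]
eef_rot: [3.142, 0.0, 1.782]
force: [-0.1, 0.6, -1.1]
grip_width: 0.0331
grip_force: 0.0
```

{"name": "send_rows", "arguments": {
  "motion": [
    [[0,0,-0.3],[0,0,0],-0.3],
    [[0,0,-0.6],[0,0,0],-0.3],
    [[0,0,-1],[0,0,0],-0.3],
    [[0,0,-1],[0,0,0],-0.3],
    [[0,0,-1],[0,0,0],-0.3],
    [[0,0,-1],[0,0,0],-0.3],
    [[0,0,-0.5],[0,0,0],-0.3],
    [[0,0,0],[0,0,0],-0.3],
    [[0,0,0],[0,0,0],-0.3]
  ]
}}

```text
time_s: 24.15
ee_pos: [0.504, -0.135, 0.2012]
eef_rot: [-3.141, -0.0, 1.781]
force: [0.6, 0.3, -1.1]
grip_width: 0.0327
grip_force: 0.0
```

```bash
python3 k.py; python3 - <<'E'
from h import *
from station import *
b=camera("scene")
cv2.imwrite("pics/f1.png",cv2.resize(b["pixels"][215:350,195:339,::-1],(640,600),interpolation=cv2.INTER_CUBIC))
E
```

```text
24.15 cradle xy [-0.1012  0.0003] r 0.0505 theta -0.075 yaw-theta 0.012 [ 0.6  0.3 -1.1] [-0.06 -0.09 -0.03] 0.032661514042722814 0.0
```

View pics/f1.png

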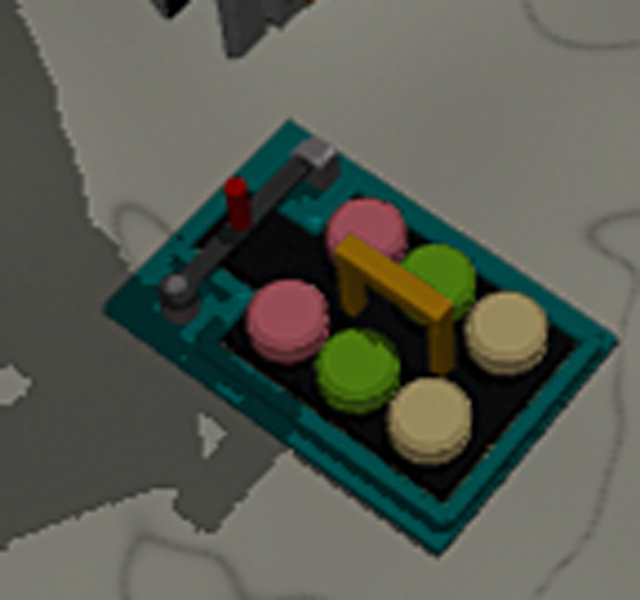

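The hook bar runs from the pivot (178,292) over the tongue into the catch (318,155). The tray lies flat and nothing is touching it.

```bash
python3 -c "
from station import *
print(hand_in())"
```

```text
the job is handed in; nothing more can be done
None
```

The black tray is seated flat in the teal cradle with its tongue in the narrow part. The hook was pushed to its stop in the catch and released. The arm never went near the three cakes, and the job was handed in at about 24 s; the hand-in returned no verdict.

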